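Weigh the tin of lead offcuts on the spring balance

TASK

Weigh the tin of lead offcuts: lift it by its wooden grip, hang its bail in the valley of the spring balance's hook, and let it down gently until the spring carries the whole weight before you let go, so that the hook is not forced down and stays put, without a jump, as the tin leaves your fingers. When the hook has settled, slide the grey marker down until its index is level with the hook's pointer, and leave it there with the tin hanging still. Leave everything else on the bench where it is.

Things in the scene. Friction and masses are not known exactly. Their poses are not given: they have to be found in the camera images.
- tin: Open round metal tin, 72 mm wide, 60 mm high, lead offcuts fixed inside, 0.27 to 0.87 kg (unknown). Rigid bail of 6 mm rod: legs at local y = +-38 mm up to 105 mm, joined roof-like with its peak at 130 mm (rod centre); the opening below is 70 mm wide, free from the rim up. Origin: centre of the underside, z up; y along the bail, x through the opening. A half turn about z is the same.
- tin_grip (a point): Point on the wooden grip block on the bail's peak, the place to hold the tin: 158 mm above the tin's foot, 31 mm above bail_top. The block is 14 mm along the tin's y, 22 mm along its x, from 132 to 176 mm above the foot. Pinch here from above, fingers closing along the tin's y.
- bail_top (a point): Underside of the bail's peak, 127 mm above the tin's foot: the point that rests on the hook.
- stand: Spring balance bolted to the bench. Origin: foot of the hook's column, z up; the hook points along local -x. Base plate 12 mm thick, local x -120 to 50 mm, y -160 to 40 mm; steel uprights at local (0, 0), 22 mm thick, and (0, -120 mm), 12 mm thick, with a cross bar on top (360 mm).
- hook_seat (a point): Where the bail's peak must rest: top of the hook's rod in its valley, stand local (-115 mm, 0), 251 mm high unloaded; axes as the stand's. The hook is an 8 mm rod: level to 85 mm from the column (top 18 mm above the seat), down into a valley 105 to 125 mm out, then up to a slanting tip 150 mm out, 26 mm above the seat.
- hook (a joint): How far the sprung hook has sunk, m: 0 unloaded (upper stop), 0.100 at the lower stop. The spring gives 10 mm for each newton (some 98 mm per kg), so the tin sinks it 25 to 84 mm; it rocks for two or three seconds after a change of load.
- pointer_tip (a point): Tip of the thin horizontal pointer that rides with the hook (97 mm from the column along the stand's local -y, 4 mm in front of it, at 265 mm when unloaded, sinking with the hook).
- marker (a joint): How far the grey marker has been slid down its upright, m: 0 at the top, 0.110 at the bottom. It stays where it is left (about 2.5 N of friction either way). Same zero as the hook: marker level with pointer when both joints read alike.
- marker_index (a point): Small index on the marker's side, which must be brought level with pointer_tip (same height), 20 mm sideways of it at the zero of both.
- marker_grip (a point): On the top edge of the marker's fin, 78 mm in front of its rod, 24 mm above marker_index. The fin is an upright plate 12 mm thick (along the stand's y), 32 mm tall, reaching 94 mm from the rod towards the stand's -x. Pinch from above, fingers closing along the stand's y, TCP 10 mm below this point. The hung tin is 120 mm to the side: open the fingers only some 40 mm.
- mug: White ceramic mug, 80 mm wide, 90 mm high, with a handle; bystander. Origin: on its underside, at the centre.
- jar: Amber glass jar with white cap, 68 mm wide, 100 mm high; bystander. Origin: on its underside, at the centre.
- hammer: Hammer lying on the bench; bystander. Origin: on its underside.
- brush: Brush lying on the bench; bystander. Origin: on its underside.
- glass_offcuts: Flat stack of green glass, 90 x 60 x 12 mm; bystander. Origin: on its underside, at the centre.
- lead_knife: Lead knife with wooden handle, lying, 190 mm long; bystander. Origin: on its underside.
- nail_box: Open wooden box, 100 x 80 x 40 mm; bystander. Origin: on its underside, at the centre.

How it is judged:
On the way, in this order (a step that is already met when the one before it is completed fails the run):
1. the tin hangs by its bail in the hook's valley, let go, and the hook has come to rest (distance between bail_top and hook_seat below 0.018 m and value of joint hook above 0.02 m and velocity of joint hook between -0.01 and 0.01 m/s and linear speed of tin below 0.04 m/s and contact force between the fingers and tin below 0.05 N), for 0.4 s.
2. the marker's index is level with the pointer (within 6 mm) (z of marker_index in the frame of pointer_tip between -0.006 and 0.006 m), for 0.2 s.
At the end, for the whole second after the job is handed in: The tin hangs by its bail in the hook's valley (bail_top within 18 mm of hook_seat), untouched by the fingers, moving slower than 40 mm/s, the hook sunk by more than 20 mm and moving slower than 10 mm/s, and the marker's index is within 6 mm of the pointer's height (all of step 1 and all of step 2).
It fails at once if the hook jumps as the tin is let go: it moves faster than 0.04 m/s, up or down, with the tin on it and the fingers off the tin (contact force between the fingers and tin below 0.05 N and distance between bail_top and hook_seat below 0.03 m and (velocity of joint hook above 0.04 m/s or velocity of joint hook below -0.04 m/s)).
It fails at once if the hook jumps: it moves faster than 0.15 m/s, up or down (velocity of joint hook above 0.15 m/s or velocity of joint hook below -0.15 m/s).
It fails at once if the hook is forced: more than 14 N between tin and hook (contact force between tin and hook above 14 N).
It fails at once if the hook is pushed by the robot itself with more than 5 N (contact force between the arm and hook above 5 N).
It fails at once if a bystander is moved by more than 30 mm (distance of any of mug, jar, hammer, brush, glass_offcuts, lead_knife, nail_box from where it was at the start of the episode above 0.03 m).
It also fails if it takes over 64 s, if anything falls off the work surface, if the arm or the gripper's body presses on something with over 40 N, if the wrist force passes 120 N, or if a joint passes its speed limit or range.

ROBOT

A 6-joint arm with a two-finger parallel gripper is mounted at the origin on the work surface. World frame = base frame: x ahead of the robot, y to its left, z up, the work surface at z = 0. Lengths are in m, angles in rad, forces in N, time in s.
With the tool pointing down it reaches from about 0.375 to 0.9 m from the base axis. Payload 3.1 kg.
Tool frame: the origin (TCP) lies between the finger pads, 19 mm behind the fingertips; this is the grasp point; z points along the fingers, y is the line along which they close (so a half turn about z gives the same grasp; the last joint's range is limited). The gripper opens to 87 mm and grips with 3 to 60 N. Pads are 19 mm wide; open, the fingers measure 117 mm over their backs; the gripper's body (75 mm by 190 mm) begins 51 mm behind the grasp point.
Start: joints at [0.925, 0.527, 1.433, -0, 1.181, -0.178], TCP at [0.281, 0.558, 0.241] pointing down, gripper open.
Joint ranges: [-3.08, 3.08], [-0.75, 2.2], [0.22, 2.44], [-1.43, 4.57], [0, 2.65], [-2.85, 2.85]. Speed limits (rad/s): [2.79, 2.79, 3.14, 3.14, 3.14, 3.14].

INTERFACE

Orientations are given as a unit quaternion [x, y, z, w].
In Python, from station import arm, read_camera, job gives the robot as it stands.
- The arm moves only by the tool drive_tool, never from a script. Its argument "steps" is a list of rows, each a list of 2 entries, a list of its own where there are three numbers: the shift along the tool's x, y, z in mm, then the turn, a rotation vector about the tool's x, y, z in rad. In form: [[[dx, dy, dz], [wx, wy, wz]], ...]. A call has 1 to 20 rows; each row shifts and turns the commanded pose from where the row before left it, along the tool's axes as they then stand; what a row does not reach is not made up. A row lasts 1/8 s, in which the tool goes at most 62.5 mm and 10.7 degrees, less where a joint would pass 70% of its speed; a pose out of reach is approached as far as the arm can. A call is refused whole if a number of a shift passes 62.5 or a number of a turn 0.188, either way. A call with a gripper value outside its range is refused whole. "gripper" is the finger opening in mm, from 0 to 87, set as the call begins (left out, the last holds). The fingers move at their own pace and stop on an object; "force" is the grip in N (left out, the last holds). Time passes only in rows, so rows that do not move let the fingers close. It gives the time, the measured TCP pose, the force, the opening and the grip force at its end, in the units of the state.
- arm.get_obs(): the state, without advancing time (a new reading comes with each control period).
- read_camera(name): name is "side" or "top" or "wrist"; returns a dict with "img" (384x512x3 uint8, blue, green, red), "vfov" (degrees; the focal length in pixels is half the picture's height over the tangent of half this angle, whatever the lens; pixels are square), "cx", "cy" (the principal point, pixels), "rvec" (rotation vector, rad) and "tvec" (3), from world to camera coordinates, as OpenCV has them. Camera axes: x right, y down, z forward; pixel columns grow to the right and rows downward; lengths in m; the calibration is good to about 2 mm. A picture is of the moment at which its call begins. There is no depth.
- job.job_done(): hands the job in; it is judged then, once.
The state is a dict: "clock": time; "q": joint angles; "dq": joint speeds; "joint_efforts": joint torques, N m; "ee_pos": TCP position; "ee_rot": TCP orientation; "ft_force": force on the tool from outside, world axes, zero at the start; "ft_torque": the same for the moment, N m; "width": finger opening in m; "grip_force": force on a finger pad.
Only numpy, scipy, OpenCV 4.12 (cv2) and the standard library are available. Lean on these libraries where they do the work, as an engineer would, in place of code of your own. Each camera call takes 0.05 s, during which the arm holds its last target. There are 200 camera calls.

## Working session

There is one attempt and no reset: what is moved stays moved. The work goes in short steps, Python scripts to look and compute and a tool call to move; the robot and the scene stay as the last step left them, time stands still between calls to the robot, and variables do not carry over. Pictures are saved under pics/ and viewed, at most 13 in all, crops included, and the job is handed in when it is done.

Besides the shell and the picture viewer there is one more tool, called as a command line: name --argument value ..., lists and objects as JSON in quotes. drive_tool: Moves the arm, as the interface text tells. Its arguments: {"type":"object","properties":{"steps":{"type":"array","items":{"type":"array"}},"gripper":{"type":"number"},"force":{"type":"number"}},"required":["steps"]}

```bash
mkdir -p pics; cat > h.py <<'E'
import numpy as np, cv2, pickle
from station import arm, read_camera, job
def cam(n,save=None):
    c=read_camera(n)
    if save:
        cv2.imwrite(f'pics/{save}.png',c['img']); pickle.dump(c,open(f'pics/{save}.pkl','wb'))
    return c
def KRt(c):
    f=192/np.tan(np.radians(c['vfov'])/2)
    K=np.array([[f,0,c['cx']],[0,f,c['cy']],[0,0,1]])
    return K,cv2.Rodrigues(np.array(c['rvec'],float))[0],np.array(c['tvec'],float).reshape(3)
def ray(c,p):
    K,R,t=KRt(c); return -R.T@t, R.T@np.linalg.inv(K)@[p[0],p[1],1]
def atz(c,p,z):
    o,d=ray(c,p); return o+d*(z-o[2])/d[2]
def tri(obs):
    A=np.zeros((3,3));b=np.zeros(3)
    rs=[]
    for c,p in obs:
        o,d=ray(c,p); d=d/np.linalg.norm(d); P=np.eye(3)-np.outer(d,d); A+=P;b+=P@o; rs.append((P,o))
    x=np.linalg.solve(A,b); return x,[np.linalg.norm(P@(x-o)) for P,o in rs]
def proj(c,X):
    K,R,t=KRt(c); v=K@(R@np.array(X)+t); return v[:2]/v[2]
def L(s): return pickle.load(open(f'pics/{s}.pkl','rb'))
E
python3 - <<'E'
from h import *
a=cam('side','s0');b=cam('top','t0');w=cam('wrist','w0')
print(arm.get_obs())
for n,c in zip('stw',(a,b,w)): K,R,t=KRt(c);print(n,K[0,0],-R.T@t,R[2])
for n in 's0','t0': cv2.imwrite(f'pics/{n}x.png',cv2.resize(L(n)['img'],(800,600),interpolation=cv2.INTER_CUBIC))
E
```

```text
{'clock': 0.15, 'q': array([ 9.25534602e-01,  5.28240231e-01,  1.43361765e+00,  2.45814069e-05,
        1.18140206e+00, -1.78476637e-01]), 'dq': array([ 0.00070245, -0.0015773 , -0.00507431,  0.0008017 ,  0.00023199,
       -0.00072495]), 'joint_efforts': array([ 3.59546375e-04, -4.40430808e+01, -1.76843405e+01,  6.33426919e-02,
        5.53193036e-02, -9.64617220e-05]), 'ee_pos': array([0.28088876, 0.55772571, 0.24050095]), 'ee_rot': array([ 2.31283879e-01,  9.72885950e-01, -7.59378449e-04, -3.44142507e-04]), 'ft_force': array([-0.56377873, -0.79195649,  0.7693432 ]), 'ft_torque': array([ 0.07909348,  0.00175034, -0.02437483]), 'grip_force': 0.0, 'width': 0.08746487501319715}
s 439.33137762027394 [-0.06750947 -0.68751176  1.32320074] [ 0.39801544  0.50348973 -0.76686492]
t 367.5180818049675 [0.4057899  0.04885932 1.35349615] [ 0.11151464  0.00363341 -0.99375615]
w 301.6945867785692 [0.21371494 0.59224192 0.38432422] [ 0.24296283 -0.12510118 -0.9619349 ]
```

View pics/s0x.png

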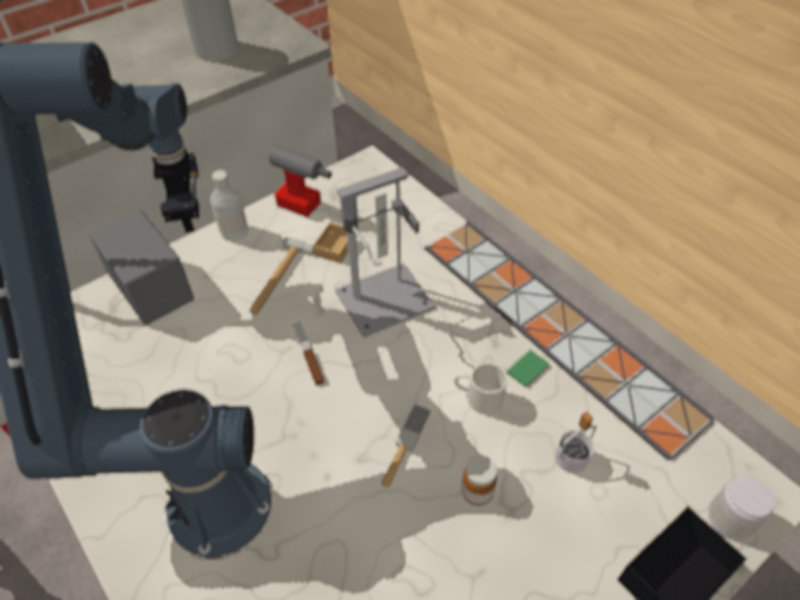

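View pics/t0x.png

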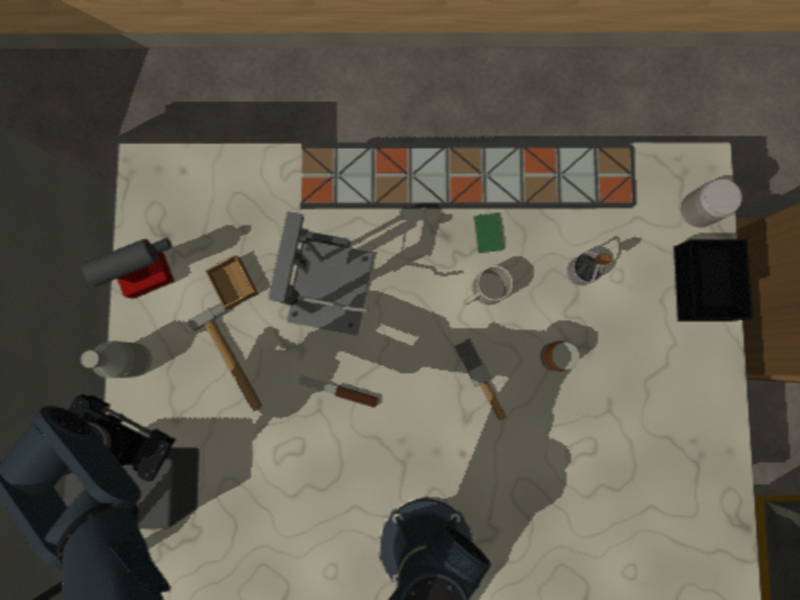

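The side view shows the stand at about (385,250) of 800x600 with its hook pointing towards world -y, the tin at (575,450) and the grip at (586,421). The top view shows the tin at (592,262), the grip at (604,257) and the hook along (300,300)-(368,310). I'll enlarge both.

```bash
python3 - <<'E'
from h import *
def crop(s,x,y,w,h,k): return cv2.resize(L(s)['img'][y:y+h,x:x+w],None,fx=k,fy=k,interpolation=cv2.INTER_CUBIC)
a=crop('s0',205,105,100,115,4); b=crop('t0',165,130,100,90,4)
c=crop('s0',350,255,60,50,6); d=crop('t0',355,145,60,50,6)
im=np.zeros((600,800,3),np.uint8)
a=crop('s0',205,105,80,75,5); b=crop('t0',165,130,80,90,5)
c=crop('s0',350,260,50,45,5); d=crop('t0',355,145,60,30,5)
im[:375,:400]=a; im[:450,400:]=b; im[375:600,:250]=c; im[450:600,400:700]=d
cv2.imwrite('pics/m1.png',im)
E
```

```text
(no output)
```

View pics/m1.png

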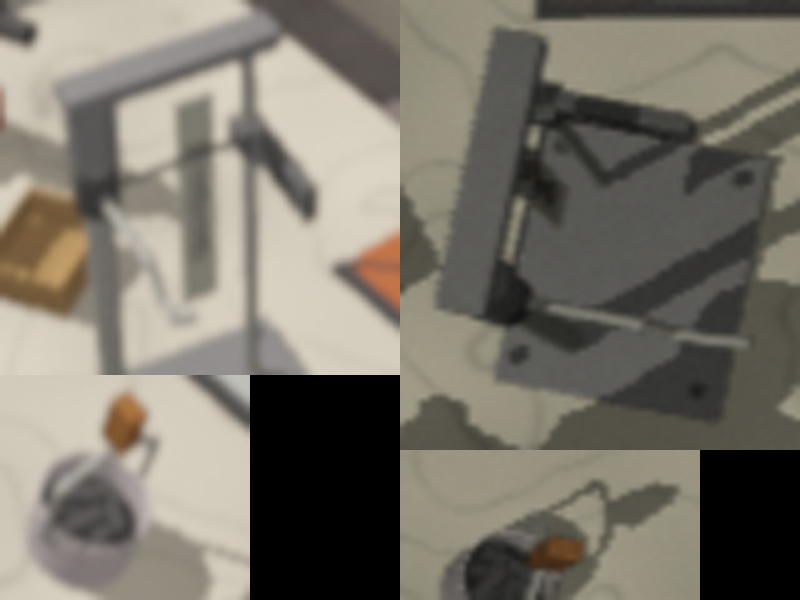

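```bash
python3 - <<'E'
from h import *
s=L('s0');t=L('t0')
T=lambda X,Y:(165+(X-400)/5-.4,130+Y/5-.4)
S=lambda X,Y:(205+X/5-.4,105+Y/5-.4)
T2=lambda X,Y:(355+(X-400)/5-.4,145+(Y-450)/5-.4)
S2=lambda X,Y:(350+X/5-.4,260+(Y-375)/5-.4)
for p in [(775,160),(718,420),(497,380)]: print('plate',atz(t,T(*p),.012))
print('tip',tri([(t,T(748,345)),(s,S(188,316))]))
print('fin end',tri([(t,T(693,125)),(s,S(313,190))]))
print('grip',tri([(t,T2(557,552)),(s,S2(125,422))]))
print('tin base',atz(t,(592*.64,266*.64),.03))
E
```

```text
plate [0.67174009 0.11898404 0.012     ]
plate [0.47895829 0.15973607 0.012     ]
plate [0.50840841 0.32184379 0.012     ]
tip (array([0.50846664, 0.1205274 , 0.27774554]), [np.float64(9.787630246105246e-05), np.float64(9.787630246109351e-05)])
fin end (array([0.63874479, 0.15230754, 0.28961199]), [np.float64(0.0011665517383554296), np.float64(0.0011665517383552466)])
grip (array([ 0.63150588, -0.37250788,  0.15586161]), [np.float64(0.0005261682853972368), np.float64(0.0005261682853973382)])
tin base [ 0.63539643 -0.38973656  0.03      ]
```

drive_tool --steps '[[[0,0,-52],[0,0,0]],[[0,0,-52],[0,0,0]],[[0,0,-52],[0,0,0]],[[0,0,-52],[0,0,0]],[[-38,-38,0],[0,0,0]],[[-38,-38,0],[0,0,0]],[[-38,-38,0],[0,0,0]],[[-38,-38,0],[0,0,0]],[[-38,-38,0],[0,0,0]],[[-38,-38,0],[0,0,0]],[[-38,-38,0],[0,0,0]],[[0,0,0],[0,0,0]]]'

```text
clock: 1.65
ee_pos: [0.3999, 0.198, 0.449]
ee_rot: [0.234, 0.972, -0.0, -0.0]
ft_force: [-0.0, 0.5, -0.1]
width: 0.0868
grip_force: 0.0
```

```bash
python3 -c "
from h import *
cam('wrist','w1')"
```

drive_tool --steps '[[[-41,-45,5],[0,0,0]],[[-41,-45,5],[0,0,0]],[[-41,-45,5],[0,0,0]],[[0,0,0],[0,0,0]]]'

```text
clock: 2.2
ee_pos: [0.4491, 0.0229, 0.4334]
ee_rot: [0.234, 0.972, -0.0, -0.001]
ft_force: [1.6, 1.3, -0.2]
width: 0.0873
grip_force: 0.0
```

```bash
python3 -c "
from h import *
cam('wrist','w2')"
```

drive_tool --steps '[[[-41,-45,5],[0,0,0]],[[-41,-45,5],[0,0,0]],[[-41,-45,5],[0,0,0]],[[-41,-45,5],[0,0,0]],[[-41,-45,5],[0,0,0]],[[-41,-45,5],[0,0,0]],[[0,0,0],[0,0,0]]]'

```text
clock: 3.12
ee_pos: [0.5481, -0.3279, 0.4019]
ee_rot: [0.232, 0.973, 0.001, -0.001]
ft_force: [0.1, 1.1, -0.4]
width: 0.0871
grip_force: 0.0
```

```bash
python3 - <<'E'
from h import *
cam('wrist','w3'); print(arm.get_obs()['ee_pos'])
def P(s,X): return proj(L(s),X)
seat=(.5167,.1547,.251);grip=(.6315,-.3725,.158)
im=np.zeros((600,800,3),np.uint8)
for i,(s,X,off) in enumerate([('w1',seat,0),('w2',seat,0),('w3',grip,0)]):
    u=P(s,X); print(s,u)
    h,w=(300,400)
    k=2 if i<2 else 3
    x0=int(np.clip(u[0]-w/k/2,0,512-w//k)); y0=int(np.clip(u[1]-h/k/2,0,384-h//k))
    print('crop',x0,y0,k)
    c=cv2.resize(L(s)['img'][y0:y0+h//k,x0:x0+w//k],(w,h),interpolation=cv2.INTER_CUBIC)
    r,cc=divmod(i,2); im[r*300:r*300+300,cc*400:cc*400+400]=c
im[300:,400:]=cv2.resize(L('w3')['img'],(400,300))
cv2.imwrite('pics/m2.png',im)
E
```

```text
[ 0.54761167 -0.32561344  0.40270709]
w1 [269.06110115 266.13252446]
crop 169 191 2
w2 [391.03849389 174.60798773]
crop 291 99 2
w3 [255.70457459 230.70928116]
crop 189 180 3
```

View pics/m2.png

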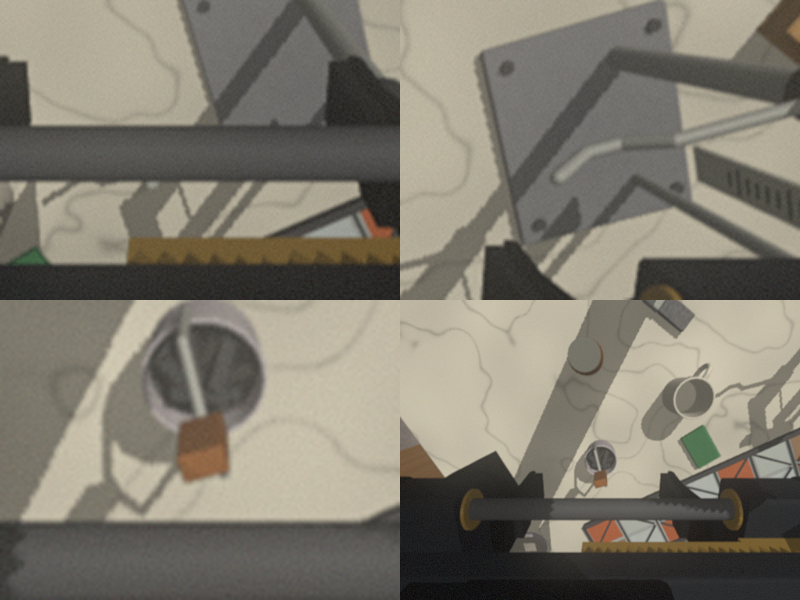

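The w2 crop (top right) shows the plate corners at (480,53), (523,243), (663,0) and (690,200), and the hook tip at (558,180). The w3 crop shows the tin rim centre at about (203,372), and the grip's top face from (182,447) to (228,480) with its long side running along the tool's y, tilted about -10°.

```bash
python3 - <<'E'
from h import *
from scipy.optimize import least_squares
w2=L('w2');w3=L('w3');t=L('t0');s=L('s0')
for X in [(480,53),(663,0),(523,243),(690,200)]:
    print(atz(w2,(291+(X[0]-400)/2-.25,99+X[1]/2-.25),.012))
C=lambda X:(189+X[0]/3-.33,180+(X[1]-300)/3-.33)
print('rim',atz(w3,C((203,372)),.06),'gtop',atz(w3,C((205,461)),.176))
for p in [(185,481),(228,472),(182,447),(225,440)]: print(atz(w3,C(p),.176))
T2=lambda X,Y:(355+(X-400)/5-.4,145+(Y-450)/5-.4)
S2=lambda X,Y:(350+X/5-.4,260+(Y-375)/5-.4)
print('grip tri',tri([(t,T2(557,552)),(s,S2(125,422)),(w3,C((205,447)))]))
obs=[(w2,(-120,40,12),(480-400,53)),(w2,(-120,-160,12),(523-400,243)),(w2,(50,-160,12),(690-400,200)),(w2,(50,40,12),(663-400,0)),(w2,(-150,0,277),(558-400,180))]
obs=[(c,np.array(X)/1e3,(291+p[0]/2-.25,99+p[1]/2-.25)) for c,X,p in obs]
T=lambda X,Y:(165+(X-400)/5-.4,130+Y/5-.4)
for X,p in [((-120,-160,12),(775,160)),((-120,40,12),(718,420)),((50,40,12),(497,380)),((-150,0,277),(748,345))]: obs.append((t,np.array(X)/1e3,T(*p)))
obs.append((s,np.array((-.15,0,.277)),(205+188/5-.4,105+316/5-.4)))
def W(p,X): c,q=np.cos(p[2]),np.sin(p[2]); return [p[0]+c*X[0]-q*X[1],p[1]+q*X[0]+c*X[1],X[2]]
f=lambda p:np.concatenate([proj(c,W(p,X))-u for c,X,u in obs])
r=least_squares(f,[.539,.267,1.375],loss='soft_l1'); print(r.x,np.degrees(r.x[2]),f(r.x).reshape(-1,2).round(1).tolist())
print('seat',W(r.x,(-.115,0,.251)),'mk',W(r.x,(-.078,-.12,.289)))
E
```

```text
[0.47706019 0.15932118 0.012     ]
[0.50858605 0.32404267 0.012     ]
[0.66878031 0.12393353 0.012     ]
[0.70106054 0.2871681  0.012     ]
rim [ 0.62572176 -0.36903032  0.06      ] gtop [ 0.62866526 -0.36900825  0.176     ]
[ 0.63328379 -0.38133498  0.176     ]
[ 0.63800659 -0.36226304  0.176     ]
[ 0.61811855 -0.37505215  0.176     ]
[ 0.62368188 -0.35662978  0.176     ]
grip tri (array([ 0.63155079, -0.37174587,  0.15483475]), [np.float64(0.0008170652877461216), np.float64(0.0012428531147110242), np.float64(0.0016991433499902533)])
[0.53776149 0.26898414 1.38317414] 79.25004059512317 [[-0.6, -0.3], [-0.5, 2.1], [1.0, 1.2], [0.7, -0.8], [-0.6, -0.1], [-0.6, -0.2], [0.3, 0.8], [-1.0, 0.2], [-0.4, -0.4], [0.2, -0.2]]
seat [np.float64(0.5163113059450682), np.float64(0.1560023253912214), 0.251] mk [np.float64(0.6411067331079896), np.float64(0.1699701942058969), 0.289]
```

drive_tool --steps '[[[0,0,15],[0,0,0.172]],[[0,0,15],[0,0,0.172]],[[0,0,15],[0,0,0.172]],[[0,0,15],[0,0,0.172]],[[0,0,15],[0,0,0.172]],[[0,0,15],[0,0,0.172]],[[0,0,15],[0,0,0.172]],[[0,0,15],[0,0,0.172]],[[-7,30,0],[0,0,0]],[[-7,30,0],[0,0,0]],[[-7,29,0],[0,0,0]],[[0,0,0],[0,0,0]],[[0,0,0],[0,0,0]]]' --gripper 70

```text
clock: 4.8
ee_pos: [0.6264, -0.3681, 0.2845]
ee_rot: [0.796, 0.606, -0.0, -0.001]
ft_force: [-0.4, 0.8, 0.3]
width: 0.07
grip_force: 0.0
```

```bash
python3 - <<'E'
from h import *
from scipy.spatial.transform import Rotation as Ro
c=cam('wrist','w4');s=cam('side','s4');o=arm.get_obs();print(o['ee_pos'],np.degrees(np.arctan2(*Ro.from_quat(o['ee_rot']).as_matrix()[[1,0],0])),o['q'],o['ft_force'])
u=proj(c,(.6285,-.37,.176));v=proj(s,(.6285,-.37,.176));print(u,v)
x,y=map(int,v);k=s['img'][y-60:y+60,x-50:x+50]
im=np.hstack([cv2.resize(c['img'],(440,330)),cv2.resize(k,(275,330),interpolation=cv2.INTER_CUBIC)])
cv2.imwrite('pics/m3.png',im)
E
```

```text
[ 0.62591739 -0.36906461  0.2847256 ] 74.49244860743177 [-6.86167837e-01  6.37474240e-01  1.09381792e+00  1.02665484e-04
  1.41134686e+00 -4.15526596e-01] [-0.72650774 -0.14211773  0.10813238]
[261.30340389 194.32666378] [374.45757783 265.57861145]
```

View pics/m3.png

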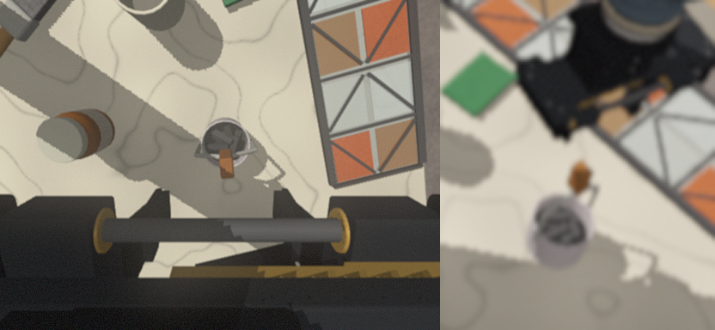

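drive_tool --steps '[[[0,3,21],[0,0,0]],[[0,0,21],[0,0,0]],[[0,0,21],[0,0,0]],[[0,0,21],[0,0,0]],[[0,0,21],[0,0,0]],[[0,0,22],[0,0,0]],[[0,0,0],[0,0,0]]]'

```text
clock: 5.78
ee_pos: [0.6271, -0.3703, 0.1535]
ee_rot: [0.797, 0.605, -0.001, -0.004]
ft_force: [1.3, -0.6, -0.9]
width: 0.0705
grip_force: 0.0
```

drive_tool --steps '[[[0,0,0],[0,0,0]],[[0,0,0],[0,0,0]],[[0,0,0],[0,0,0]],[[0,0,0],[0,0,0]],[[0,0,0],[0,0,0]],[[0,0,0],[0,0,0]]]' --gripper 0 --force 40

```text
clock: 6.52
ee_pos: [0.6293, -0.3718, 0.1573]
ee_rot: [0.796, 0.605, -0.0, 0.0]
ft_force: [-0.1, -0.1, 0.2]
width: 0.0183
grip_force: 0.4
```

drive_tool --steps '[[[0,0,-10],[0,0,0]],[[0,0,-20],[0,0,0]],[[0,0,-20],[0,0,0]],[[0,0,0],[0,0,0]],[[0,0,0],[0,0,0]],[[0,0,0],[0,0,0]]]'

```text
clock: 7.28
ee_pos: [0.6287, -0.3713, 0.2062]
ee_rot: [0.796, 0.605, -0.0, -0.001]
ft_force: [-0.2, 0.6, -3.0]
width: 0.0135
grip_force: 39.9
```

```bash
python3 - <<'E'
from h import *
s=cam('side','s5');t=cam('top','t5');F=[]
for i in range(12): cam('wrist'); F.append(arm.get_obs()['ft_force'])
o=arm.get_obs();print(np.mean(F,0),np.std(F,0),o['ee_pos'],o['width'],o['ft_torque'])
e=o['ee_pos']
im=np.zeros((450,800,3),np.uint8)
for i,c in enumerate((s,t)):
    u=proj(c,e-[0,0,.08]).astype(int);print(u, u[0]-25,u[1]-28)
    im[:448,i*400:i*400+400]=cv2.resize(c['img'][u[1]-28:u[1]+28,u[0]-25:u[0]+25],(400,448),interpolation=cv2.INTER_CUBIC)
cv2.imwrite('pics/m4.png',im)
print(proj(s,e-[0,0,.158]),proj(s,e-[0,0,.098]),proj(s,e))
E
```

```text
[ 0.01206355 -0.39670151 -3.17023402] [0.54708504 0.54723531 0.49938388] [ 0.62930342 -0.37182444  0.20730594] 0.0137037937536444 [-0.04810307  0.0585781  -0.03585699]
[371 274] 346 246
[383 167] 358 139
[367.19056356 286.24589011] [370.79646263 276.94605763] [377.2384198  260.33185925]
```

View pics/m4.png

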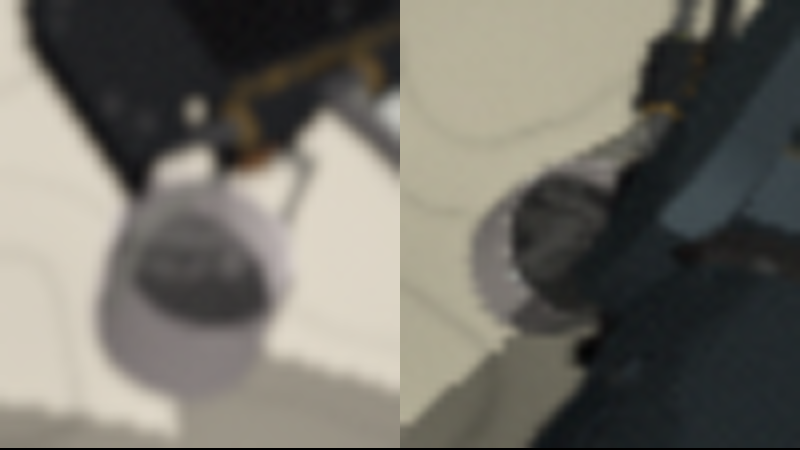

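drive_tool --steps '[[[0,0,-15],[0,0,-0.021]],[[0,0,-24],[0,0,-0.021]],[[0,0,-30],[0,0,-0.021]],[[0,0,-28],[0,0,-0.02]],[[0,0,-16],[0,0,0]],[[6,-3,0],[0,0,0]],[[12,-8,0],[0,0,0]],[[18,-12,0],[0,0,0]],[[24,-15,0],[0,0,0]],[[30,-17,0],[0,0,0]],[[32,-19,0],[0,0,0]],[[32,-19,0],[0,0,0]],[[32,-19,0],[0,0,0]],[[32,-19,0],[0,0,0]],[[32,-19,0],[0,0,0]],[[32,-19,0],[0,0,0]],[[30,-18,0],[0,0,0]],[[24,-14,0],[0,0,0]],[[18,-10,0],[0,0,0]],[[12,-7,0],[0,0,0]]]'

```text
clock: 10.48
ee_pos: [0.4829, 0.0298, 0.3198]
ee_rot: [0.77, 0.638, -0.0, -0.0]
ft_force: [0.2, -0.5, -2.7]
width: 0.0139
grip_force: 39.9
```

drive_tool --steps '[[[12,-7,0],[0,0,0]],[[6,-4,0],[0,0,0]],[[0,0,0],[0,0,0]],[[0,0,0],[0,0,0]],[[0,0,0],[0,0,0]]]'

```text
clock: 11.1
ee_pos: [0.4768, 0.0479, 0.3202]
ee_rot: [0.771, 0.637, 0.0, 0.0]
ft_force: [-0.1, 1.4, -4.0]
width: 0.0135
grip_force: 39.9
```

```bash
python3 - <<'E'
from h import *
from scipy.spatial.transform import Rotation as Ro
s=cam('side','s6');t=cam('top','t6');w=cam('wrist','w6')
F=[]
for i in range(4): cam('wrist'); F.append(arm.get_obs()['ft_force'][2])
o=arm.get_obs();e=o['ee_pos'];R=Ro.from_quat(o['ee_rot']).as_matrix();print(e,np.degrees(np.arctan2(*R[[1,0],0])),np.mean(F),o['q'])
print('to seat, tool',R.T@(np.array([.5163,.156,.320])-e))
im=np.zeros((600,800,3),np.uint8)
u=proj(s,e-[0,0,.08]).astype(int);x0,y0=u[0]-50,u[1]-60;print('side crop',x0,y0,'x5')
im[:600,:500]=cv2.resize(s['img'][y0:y0+120,x0:x0+100],(500,600),interpolation=cv2.INTER_CUBIC)
im[:225,500:]=cv2.resize(w['img'],(300,225))
u=proj(t,(.51,.12,.277)).astype(int);x0,y0=u[0]-35,u[1]-30;print('top crop',x0,y0,'x4.29')
im[225:482,500:]=cv2.resize(t['img'][y0:y0+60,x0:x0+70],(300,257),interpolation=cv2.INTER_CUBIC)
cv2.imwrite('pics/m5.png',im)
for z in (0,.098,.158): print(z,proj(s,e-[0,0,z]))
print('seat',proj(s,(.5163,.156,.251)))
E
```

```text
[0.47654941 0.04828981 0.32023871] 79.16157721705889 -3.0980289260561573 [-1.32840863e-01  2.32645596e-01  1.68166722e+00 -6.08617542e-05
  1.22726801e+00  5.63457985e-02]
to seat, tool [0.1132635  0.01878767 0.00023259]
side crop 198 132 x5
top crop 199 168 x4.29
0 [247.78412272 176.28028537]
0.098 [248.42796108 196.56344936]
0.158 [248.78981785 207.96320562]
seat [237.93273896 166.24376858]
```

View pics/m5.png

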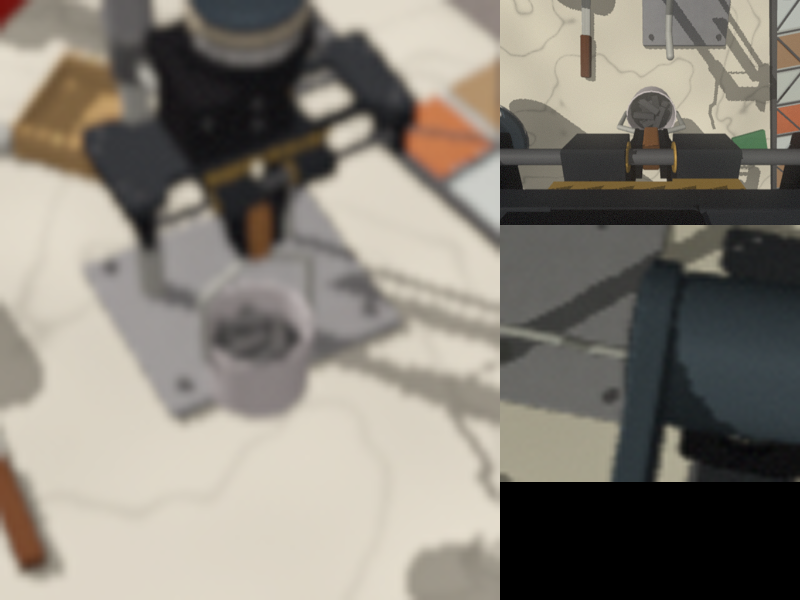

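The side crop shows the rim centre at (257,325), exactly where the projection for a 158 mm grip predicts, so the tin sits true in the fingers. The wrist view shows the hook to the right of the tin at about (669,50). I'll check the hook's lateral offset in w6.

```bash
python3 - <<'E'
from h import *
w=L('w6');O=np.array([.53776,.26898]);x=np.array([.1868,.9824])
for l,z in ((-.06,.265),(-.08,.265),(-.115,.247),(-.15,.273)): print(l,proj(w,[*(O+x*l),z]))
g=w['img'].mean(2)
for r in (20,40,60,75,85,90,95,100,105): print(r,g[r,272:304].astype(int).tolist())
E
```

```text
-0.06 [292.0203895  -72.81112539]
-0.08 [290.96402549 -30.58282408]
-0.115 [286.52676611  42.87038863]
-0.15 [289.0037404   97.85234284]
20 [129, 131, 129, 130, 133, 130, 129, 129, 129, 128, 120, 114, 115, 114, 115, 112, 111, 104, 95, 92, 85, 86, 80, 79, 86, 88, 81, 86, 85, 81, 85, 79]
40 [132, 132, 133, 135, 130, 134, 132, 129, 130, 130, 134, 148, 156, 163, 167, 168, 164, 150, 142, 132, 117, 102, 112, 130, 127, 123, 129, 128, 130, 124, 129, 126]
60 [133, 134, 133, 133, 131, 135, 132, 134, 131, 130, 138, 151, 160, 168, 173, 173, 163, 156, 152, 143, 126, 109, 124, 129, 129, 133, 133, 134, 127, 131, 130, 129]
75 [133, 130, 130, 131, 131, 131, 129, 131, 130, 129, 125, 138, 153, 159, 168, 172, 171, 167, 159, 156, 146, 134, 116, 110, 126, 132, 131, 132, 131, 131, 128, 134]
85 [188, 190, 188, 189, 191, 194, 194, 193, 189, 190, 185, 155, 146, 157, 165, 169, 174, 170, 164, 162, 153, 145, 130, 123, 152, 187, 190, 190, 185, 188, 189, 185]
90 [191, 194, 193, 192, 191, 189, 192, 193, 192, 193, 186, 156, 143, 153, 162, 170, 173, 174, 169, 164, 156, 147, 142, 122, 133, 180, 191, 192, 192, 188, 191, 190]
95 [191, 192, 193, 191, 190, 192, 192, 191, 192, 193, 194, 186, 154, 149, 159, 167, 177, 180, 176, 169, 155, 150, 140, 125, 118, 158, 188, 193, 191, 188, 186, 184]
100 [192, 195, 195, 194, 192, 194, 192, 193, 191, 193, 197, 194, 176, 141, 123, 123, 122, 126, 120, 119, 110, 103, 104, 132, 168, 181, 184, 178, 172, 166, 164, 165]
105 [193, 191, 194, 194, 194, 193, 196, 194, 193, 195, 194, 193, 194, 193, 194, 197, 196, 192, 193, 190, 185, 182, 177, 169, 168, 172, 181, 186, 187, 188, 189, 192]
```

drive_tool --steps '[[[0,5,0],[0,0,0]],[[0,9.5,0],[0,0,0]],[[0,5,0],[0,0,0]],[[5,0,0],[0,0,0]],[[10,0,0],[0,0,0]],[[12,0,0],[0,0,0]],[[14,0,0],[0,0,0]],[[14,0,0],[0,0,0]],[[14,0,0],[0,0,0]],[[14,0,0],[0,0,0]],[[12,0,0],[0,0,0]],[[10,0,0],[0,0,0]],[[5,0,0],[0,0,0]],[[3,0,0],[0,0,0]],[[0,0,0],[0,0,0]],[[0,0,0],[0,0,0]]]'

```text
clock: 13.45
ee_pos: [0.5168, 0.1554, 0.3202]
ee_rot: [0.771, 0.637, -0.0, 0.0]
ft_force: [-1.0, -1.1, -2.9]
width: 0.0139
grip_force: 39.9
```

```bash
python3 - <<'E'
from h import *
s=cam('side','s7');o=arm.get_obs();e=o['ee_pos'];print(e,o['ft_force'])
u=proj(s,e-[0,0,.05]).astype(int);x0,y0=u[0]-50,u[1]-50;print('side crop',x0,y0,'x6')
cv2.imwrite('pics/m6.png',cv2.resize(s['img'][y0:y0+100,x0:x0+100],(600,600),interpolation=cv2.INTER_CUBIC))
E
```

```text
[0.51687221 0.1553828  0.32027034] [-0.41498658  0.05361269 -3.50626378]
side crop 187 112 x6
```

View pics/m6.png

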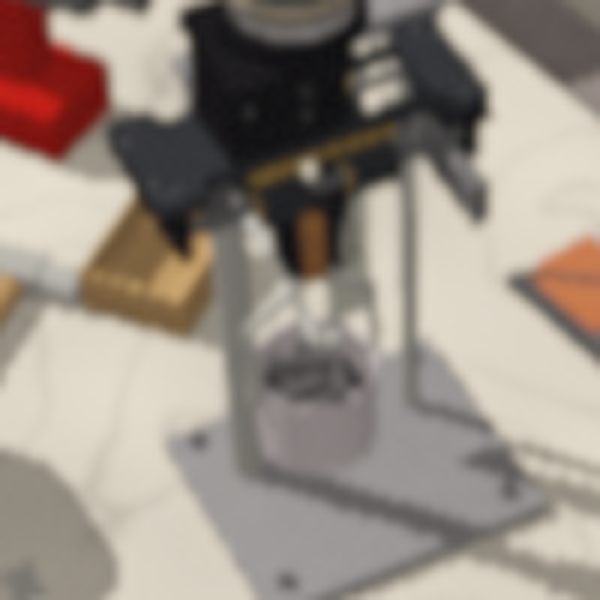

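drive_tool --steps '[[[0,0,3],[0,0,0]],[[0,0,5],[0,0,0]],[[0,0,6],[0,0,0]],[[0,0,6],[0,0,0]],[[0,0,4],[0,0,0]],[[0,0,3],[0,0,0]],[[0,0,2],[0,0,0]],[[0,0,2],[0,0,0]],[[0,0,2],[0,0,0]],[[0,0,2],[0,0,0]],[[0,0,2],[0,0,0]],[[0,0,2],[0,0,0]],[[0,0,2],[0,0,0]],[[0,0,2],[0,0,0]],[[0,0,2],[0,0,0]],[[0,0,2],[0,0,0]],[[0,0,2],[0,0,0]],[[0,0,2],[0,0,0]],[[0,0,2],[0,0,0]],[[0,0,0],[0,0,0]]]'

```text
clock: 16.0
ee_pos: [0.517, 0.1557, 0.2672]
ee_rot: [0.771, 0.637, 0.0, 0.0]
ft_force: [0.4, -0.1, -2.0]
width: 0.0135
grip_force: 39.9
```

```bash
cat > ft.py <<'E'
from h import *
import sys
F=[];T=[]
for i in range(int(sys.argv[1])): cam('wrist'); o=arm.get_obs(); F.append(o['ft_force']); T.append(o['ft_torque'])
print(o['clock'],o['ee_pos'],np.mean(F,0).round(3),'sem',(np.std(F,0)/len(F)**.5).round(3),np.mean(T,0).round(3),o['width'],o['grip_force'])
E
python3 ft.py 10
```

```text
16.5 [0.51698391 0.15572147 0.26732544] [ 0.271 -0.039 -1.555] sem [0.206 0.15  0.11 ] [-0.086  0.022 -0.005] 0.013843727273336643 39.92873436334776
```

drive_tool --steps '[[[0,0,2],[0,0,0]],[[0,0,2],[0,0,0]],[[0,0,2],[0,0,0]],[[0,0,2],[0,0,0]],[[0,0,2],[0,0,0]],[[0,0,2],[0,0,0]],[[0,0,2],[0,0,0]],[[0,0,0],[0,0,0]],[[0,0,0],[0,0,0]]]'

```text
clock: 17.62
ee_pos: [0.517, 0.1557, 0.2533]
ee_rot: [0.771, 0.637, 0.0, 0.0]
ft_force: [1.0, 0.1, -0.4]
width: 0.0137
grip_force: 39.9
```

```bash
python3 ft.py 40
```

```text
19.625 [0.51691547 0.15573028 0.25325778] [ 0.842  0.165 -0.026] sem [0.081 0.071 0.081] [-0.043 -0.121 -0.003] 0.013896519793588186 39.92635417525889
```

drive_tool --steps '[[[0,0.5,0],[0,0,0]],[[0,0.5,0],[0,0,0]],[[0,0.5,0],[0,0,0]],[[0,0,0],[0,0,0]],[[0,0,0],[0,0,0]]]'

```text
clock: 20.25
ee_pos: [0.5176, 0.1555, 0.253]
ee_rot: [0.771, 0.637, -0.001, -0.001]
ft_force: [-1.6, 0.9, -0.7]
width: 0.0138
grip_force: 39.9
```

```bash
python3 ft.py 16
```

```text
21.05 [0.51786617 0.15548966 0.2530775 ] [-3.295  1.398 -0.043] sem [0.243 0.089 0.177] [ 0.17   0.694 -0.013] 0.01374816376491979 39.95467944187112
```

drive_tool --steps '[[[0,-0.6,0],[0,0,0]],[[0,-0.6,0],[0,0,0]],[[0,0,0],[0,0,0]],[[0,0,0],[0,0,0]]]'

```text
clock: 21.55
ee_pos: [0.5176, 0.1556, 0.2534]
ee_rot: [0.771, 0.637, 0.0, 0.0]
ft_force: [-2.6, 0.4, -0.0]
width: 0.0139
grip_force: 39.9
```

```bash
python3 ft.py 30
```

```text
23.05 [0.51738755 0.1556356  0.25331863] [-1.235  0.155 -0.085] sem [0.143 0.113 0.088] [-0.061  0.325  0.007] 0.013512875602373844 39.93417563207913
```

drive_tool --steps '[[[0,-0.3,0.3],[0,0,0]],[[0,0,0.3],[0,0,0]],[[0,0,0],[0,0,0]],[[0,0,0],[0,0,0]],[[0,0,0],[0,0,0]],[[0,0,0],[0,0,0]],[[0,0,0],[0,0,0]],[[0,0,0],[0,0,0]]]'

```text
clock: 24.05
ee_pos: [0.5172, 0.1557, 0.2528]
ee_rot: [0.771, 0.637, 0.0, 0.0]
ft_force: [1.3, -1.4, -0.6]
width: 0.0138
grip_force: 39.9
```

```bash
python3 ft.py 20
```

```text
25.05 [0.51710222 0.15570231 0.25271656] [ 2.014 -0.63   0.134] sem [0.112 0.1   0.094] [-0.257 -0.342 -0.004] 0.013762547813237868 39.92133946769172
```

drive_tool --steps '[[[0,0.2,0],[0,0,0]],[[0,0,0],[0,0,0]],[[0,0,0],[0,0,0]],[[0,0,0],[0,0,0]]]' --force 15

```text
clock: 25.55
ee_pos: [0.5171, 0.1557, 0.2526]
ee_rot: [0.771, 0.637, 0.0, -0.0]
ft_force: [2.4, -0.4, -0.6]
width: 0.0139
grip_force: 15.0
```

drive_tool --steps '[[[0,0,0],[0,0,0]],[[0,0,0],[0,0,0]],[[0,0,0],[0,0,0]],[[0,0,0],[0,0,0]],[[0,0,0],[0,0,0]],[[0,0,0],[0,0,0]]]' --force 3

```text
clock: 26.3
ee_pos: [0.5171, 0.1557, 0.2526]
ee_rot: [0.771, 0.637, 0.0, -0.0]
ft_force: [2.3, -0.2, -0.6]
width: 0.0142
grip_force: 3.0
```

```bash
python3 ft.py 16
```

```text
27.1 [0.51708428 0.15566918 0.25263385] [ 2.025 -0.533 -0.014] sem [0.124 0.108 0.158] [-0.172 -0.35  -0.001] 0.013722736954370977 3.0019299905723074
```

drive_tool --steps '[[[0,0.2,0],[0,0,0]],[[0,0,0],[0,0,0]],[[0,0,0],[0,0,0]],[[0,0,0],[0,0,0]]]'

```text
clock: 27.6
ee_pos: [0.5172, 0.1557, 0.2526]
ee_rot: [0.771, 0.637, -0.0, -0.0]
ft_force: [2.1, 0.0, -0.4]
width: 0.0142
grip_force: 3.0
```

```bash
python3 ft.py 8
```

```text
28.0 [0.51720473 0.15563973 0.2526187 ] [ 1.356 -0.037  0.175] sem [0.185 0.187 0.239] [-0.138 -0.227  0.013] 0.013930464098295112 2.998806281830184
```

drive_tool --steps '[[[0,0.3,0],[0,0,0]],[[0,0,0],[0,0,0]],[[0,0,0],[0,0,0]],[[0,0,0],[0,0,0]],[[0,0,0],[0,0,0]]]'

```text
clock: 28.62
ee_pos: [0.5173, 0.1556, 0.2526]
ee_rot: [0.771, 0.637, -0.0, -0.0]
ft_force: [0.3, -0.0, -0.6]
width: 0.014
grip_force: 3.0
```

```bash
python3 ft.py 8
```

```text
29.025 [0.51739751 0.15560668 0.25260849] [0.113 0.008 0.008] sem [0.215 0.216 0.151] [-0.052  0.037  0.002] 0.013899448828596575 2.9969183541834354
```

All forces are near zero, so I'll let go now.

drive_tool --steps '[[[0,0,0],[0,0,0]],[[0,0,0],[0,0,0]],[[0,0,0],[0,0,0]],[[0,0,0],[0,0,0]]]' --gripper 20

```text
clock: 29.52
ee_pos: [0.5176, 0.1556, 0.2527]
ee_rot: [0.771, 0.637, -0.0, 0.0]
ft_force: [-0.3, -0.3, 0.1]
width: 0.0198
grip_force: 0.0
```

drive_tool --steps '[[[0,0,0],[0,0,0]],[[0,0,0],[0,0,0]],[[0,0,0],[0,0,0]],[[0,0,0],[0,0,0]],[[0,0,0],[0,0,0]],[[0,0,0],[0,0,0]]]' --gripper 40

```text
clock: 30.28
ee_pos: [0.5176, 0.1556, 0.2526]
ee_rot: [0.771, 0.637, 0.0, -0.0]
ft_force: [-0.4, 0.5, -0.8]
width: 0.0399
grip_force: 0.0
```

```bash
python3 - <<'E'
from h import *
s=cam('side','s8');t=cam('top','t8');o=arm.get_obs();e=o['ee_pos'];print(o['clock'],e,o['ft_force'],o['width'])
im=np.zeros((600,800,3),np.uint8)
x0,y0=187,112
im[:600,:500]=cv2.resize(s['img'][y0:y0+120,x0:x0+100],(500,600),interpolation=cv2.INTER_CUBIC)
im[:300,500:]=cv2.resize(t['img'][130:220,165:255],(300,300),interpolation=cv2.INTER_CUBIC)
w=cam('wrist','w8');im[300:525,500:]=cv2.resize(w['img'],(300,225))
cv2.imwrite('pics/m7.png',im)
E
```

```text
30.375 [0.51758095 0.15560325 0.25265   ] [-0.31412931  0.29460603  1.17180458] 0.039913538358519435
```

View pics/m7.png

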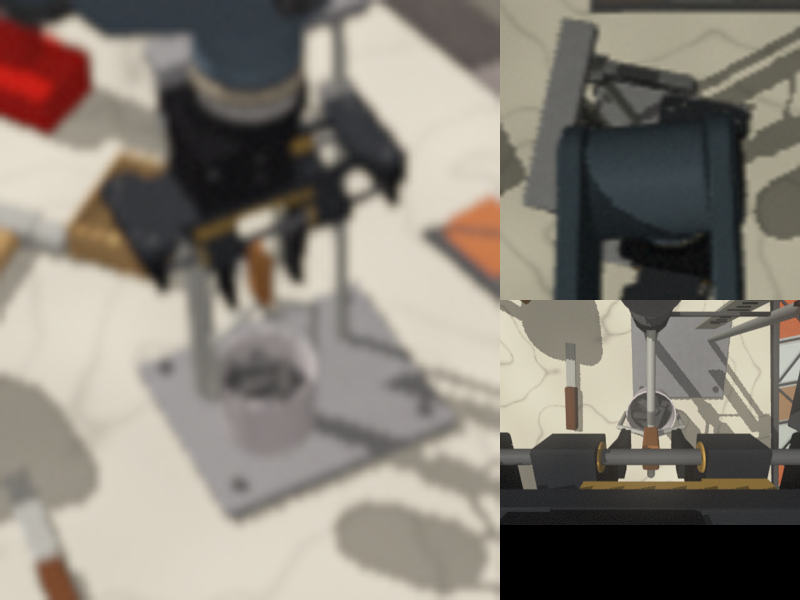

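drive_tool --steps '[[[0,0,-3],[0,0,0]],[[0,0,-8],[0,0,0]],[[0,0,-13],[0,0,0]],[[0,0,-16],[0,0,0]],[[0,0,-16],[0,0,0]],[[0,0,-16],[0,0,0]],[[0,0,-12],[0,0,0]],[[0,0,-8],[0,0,0]],[[3,9,0],[0,0,0]],[[6,20,0],[0,0,0]],[[7,20,0],[0,0,0]],[[7,20,0],[0,0,0]],[[6,20,0],[0,0,0]],[[5,18,0],[0,0,0]],[[3,12,0],[0,0,0]],[[0,0,0],[0,0,0]],[[0,0,0],[0,0,0]]]'

```text
clock: 32.55
ee_pos: [0.6408, 0.1696, 0.3443]
ee_rot: [0.771, 0.637, -0.001, -0.0]
ft_force: [-0.3, 0.6, 1.0]
width: 0.0401
grip_force: 0.0
```

```bash
python3 - <<'E'
from h import *
s=cam('side','s9');t=cam('top','t9');w=cam('wrist','w9');o=arm.get_obs();e=o['ee_pos'];print(o['clock'],e,o['width'])
O=np.array([.53776,.26898]);x=np.array([.1868,.9824]);y=np.array([-.9824,.1868])
P=lambda a,b,z:[*(O+x*a+y*b),z]
d=np.array([.6411,.16997])-e[:2]; print('tool dx,dy',d@x,-(d@y))
print('pointer side',proj(s,P(-.004,-.097,.265-.031)),'index',proj(s,P(0,-.117,.265)),'mgrip',proj(s,P(-.078,-.12,.289)),'finend',proj(s,P(-.094,-.12,.289)))
im=np.zeros((600,800,3),np.uint8)
im[:600,:500]=cv2.resize(s['img'][100:220,187:287],(500,600),interpolation=cv2.INTER_CUBIC)
im[:225,500:]=cv2.resize(w['img'],(300,225))
cv2.imwrite('pics/m8.png',im)
E
```

```text
32.7 [0.64084729 0.16961257 0.34487288] 0.03991368183928002
tool dx,dy 0.0003983470256392943 0.00018149452469693275
pointer side [248.63382687 140.63373955] index [252.93498575 131.74366474] mgrip [264.12076919 139.72946942] finend [266.35502289 142.56954542]
```

View pics/m8.png

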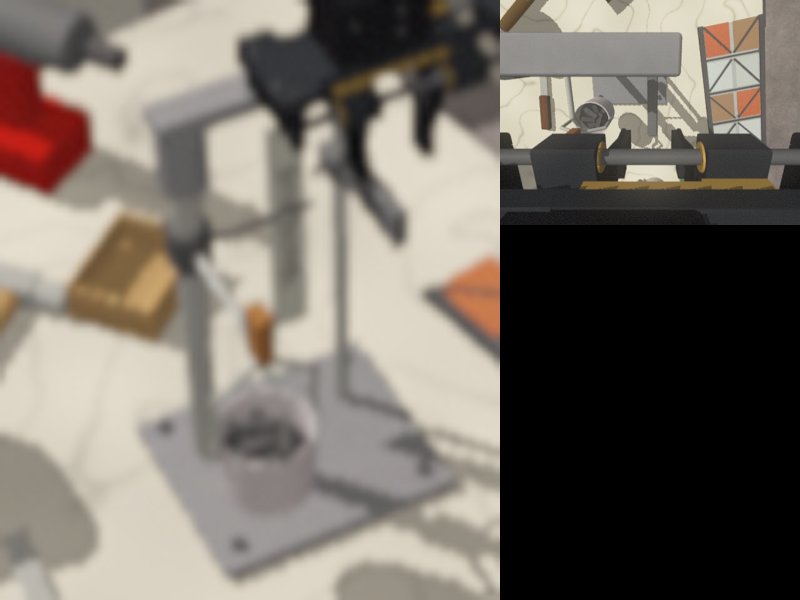

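drive_tool --steps '[[[0,0,6],[0,0,0]],[[0,0,12],[0,0,0]],[[0,0,15],[0,0,0]],[[0,0,15],[0,0,0]],[[0,0,11],[0,0,0]],[[0,0,7],[0,0,0]],[[0,0,0],[0,0,0]],[[0,0,0],[0,0,0]],[[0,0,0],[0,0,0]]]'

```text
clock: 33.83
ee_pos: [0.6418, 0.1696, 0.2794]
ee_rot: [0.771, 0.637, 0.001, 0.0]
ft_force: [-0.0, 0.3, 0.5]
width: 0.0397
grip_force: 0.0
```

drive_tool --steps '[[[0,0,0],[0,0,0]],[[0,0,0],[0,0,0]],[[0,0,0],[0,0,0]],[[0,0,0],[0,0,0]],[[0,0,0],[0,0,0]],[[0,0,0],[0,0,0]],[[0,0,0],[0,0,0]],[[0,0,0],[0,0,0]]]' --gripper 0 --force 20

```text
clock: 34.83
ee_pos: [0.6421, 0.1694, 0.2788]
ee_rot: [0.771, 0.637, 0.001, 0.001]
ft_force: [3.9, -0.8, -1.5]
width: 0.0119
grip_force: 20.0
```

drive_tool --steps '[[[0,0.3,2],[0,0,0]],[[0,0,3],[0,0,0]],[[0,0,4],[0,0,0]],[[0,0,4],[0,0,0]],[[0,0,4],[0,0,0]],[[0,0,4],[0,0,0]],[[0,0,4],[0,0,0]],[[0,0,3],[0,0,0]],[[0,0,2],[0,0,0]],[[0,0,1],[0,0,0]],[[0,0,0],[0,0,0]],[[0,0,0],[0,0,0]],[[0,0,0],[0,0,0]]]'

```text
clock: 36.45
ee_pos: [0.6421, 0.1694, 0.2474]
ee_rot: [0.771, 0.637, 0.0, 0.0]
ft_force: [5.0, -1.3, 2.1]
width: 0.0118
grip_force: 20.0
```

drive_tool --steps '[[[0,0,0],[0,0,0]],[[0,0,0],[0,0,0]],[[0,0,0],[0,0,0]],[[0,0,0],[0,0,0]],[[0,0,0],[0,0,0]]]' --gripper 40

```text
clock: 37.08
ee_pos: [0.6414, 0.1696, 0.2475]
ee_rot: [0.771, 0.637, -0.0, -0.0]
ft_force: [0.7, 0.2, 0.5]
width: 0.0396
grip_force: 0.0
```

drive_tool --steps '[[[0,0,-4],[0,0,0]],[[0,0,-12],[0,0,0]],[[0,0,-20],[0,0,0]],[[0,0,-24],[0,0,0]],[[0,0,-24],[0,0,0]],[[0,0,-24],[0,0,0]],[[-10,20,-10],[0,0,0]],[[-20,30,0],[0,0,0]],[[-20,30,0],[0,0,0]],[[-20,30,0],[0,0,0]],[[-10,15,0],[0,0,0]],[[0,0,0],[0,0,0]]]'

```text
clock: 38.58
ee_pos: [0.7501, 0.0661, 0.3659]
ee_rot: [0.771, 0.636, 0.0, 0.0]
ft_force: [0.8, -0.1, 0.3]
width: 0.04
grip_force: 0.0
```

```bash
python3 - <<'E'
from h import *
s=cam('side','s10');t=cam('top','t10');o=arm.get_obs();e=o['ee_pos'];print(o['clock'],e,o['width'])
O=np.array([.53776,.26898]);x=np.array([.1868,.9824]);y=np.array([-.9824,.1868])
P=lambda a,b,z:[*(O+x*a+y*b),z]
for d in (.025,.031,.037): print(d,'pointer',proj(s,P(-.004,-.097,.265-d)),'fin end top',proj(s,P(-.094,-.12,.289-d)),'bot',proj(s,P(-.094,-.12,.257-d)))
cv2.imwrite('pics/m9.png',cv2.resize(s['img'][115:190,215:290],(600,600),interpolation=cv2.INTER_CUBIC))
E
```

```text
38.675 [0.74903097 0.06790107 0.36613981] 0.03984598888161484
0.025 pointer [248.60058591 139.4047346 ] fin end top [266.27528758 147.87787877] bot [266.17612056 154.47986671]
0.031 pointer [248.63382687 140.63373955] fin end top [266.2564501  149.13197314] bot [266.15787722 155.69440723]
0.037 pointer [248.66687532 141.85562648] fin end top [266.23772621 150.37850535] bot [266.13974214 156.90174002]
```

View pics/m9.png

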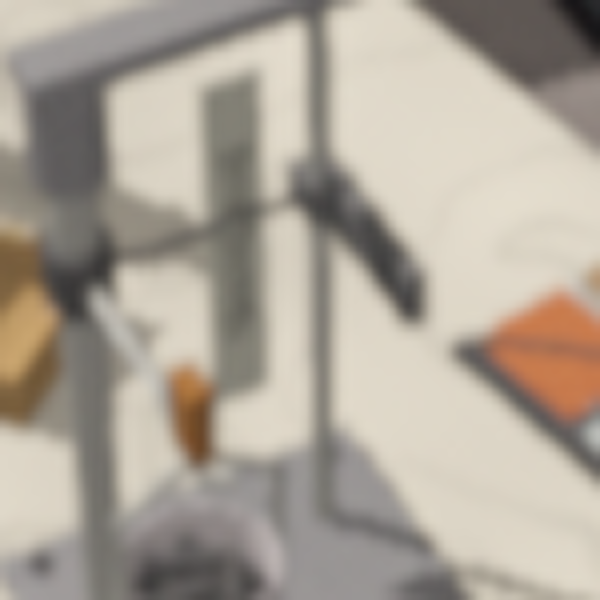

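```bash
python3 - <<'E'
from h import *
O=np.array([.53776,.26898]);x=np.array([.1868,.9824]);y=np.array([-.9824,.1868])
P=lambda a,b,z:[*(O+x*a+y*b),z]
A=L('s0');B=L('s10')
up=lambda c:cv2.resize(c['img'],None,fx=8,fy=8,interpolation=cv2.INTER_CUBIC)
a,b=up(A),up(B)
for n,X,(x0,x1,y0,y1) in [('fin',P(-.05,-.12,.275),(-7,12,-8,11)),('fin2',P(-.07,-.12,.275),(-7,8,-8,8)),('pointer',P(-.004,-.06,.265),(-8,8,-5,5)),('collar',P(-.005,0,.27),(-8,8,-6,6))]:
    u=proj(A,X);c=[int(round(8*v)) for v in (u[0]+x0,u[0]+x1,u[1]+y0,u[1]+y1)]
    T=a[c[2]:c[3],c[0]:c[1]]
    m=24;R=b[c[2]-m:c[3]+100,c[0]-m:c[1]+m]
    r=cv2.matchTemplate(R,T,cv2.TM_CCOEFF_NORMED);_,v,_,l=cv2.minMaxLoc(r)
    obs=(l[1]-m)/8
    ds=np.linspace(0,.07,141);pr=[(proj(B,np.array(X)-[0,0,d])-u)[1] for d in ds]
    print(n,v,'dx',(l[0]-m)/8,'dy',obs,'sink mm',1e3*np.interp(obs,pr,ds))
E
```

```text
fin 0.9808324575424194 dx 0.0 dy 6.5 sink mm 31.07793081401258
fin2 0.9766421318054199 dx 0.0 dy 6.5 sink mm 31.106066274161293
pointer 0.9329803586006165 dx 0.0 dy 0.375 sink mm 1.784426170663297
collar 0.6592023968696594 dx 0.375 dy 5.5 sink mm 26.40481469261766
```

```bash
python3 - <<'E'
from h import *
O=np.array([.53776,.26898]);x=np.array([.1868,.9824]);y=np.array([-.9824,.1868])
A=L('s0');B=L('s10')
def line(c,d,n):
    g=c['img'].astype(float).mean(2);out=[]
    for b in np.arange(-.03,-.095,-.004):
        u,v=proj(c,[*(O+x*-.004+y*b),.265-d]);ui=int(round(u));r0=int(round(v))-4
        col=g[r0:r0+9,ui];base=np.linspace(col[0],col[-1],9);w=np.clip(base-col-3,0,None)
        out.append(( (w*np.arange(9)).sum()/w.sum()+r0-v) if w.sum()>20 else np.nan)
    print(n,np.round(out,1),np.nanmedian(out))
line(A,0,'s0');line(B,.031,'s10')
E
```

```text
s0 [ 0.2  0.7  0.8  0.7  0.7  nan -0.5 -0.5 -0.2 -0.3 -0.9 -1.  -1.  -1.
 -0.8 -0.6 -0.4] -0.4623752031410362
s10 [-0.7 -0.5 -0.3 -0.2 -0.4 -0.1  0.2  0.1  0.4  0.1 -0.1 -0.6 -1.1 -0.5
 -0.2 -0.5 -0.4] -0.28643496352412967
```

```bash
python3 -c "
from station import job
print(job.job_done())"
```

```text
the job is handed in; nothing more can be done
None
```

I handed the job in with the tin hanging still from the hook. The hook had sunk about 31 mm (roughly 0.32 kg). The marker is slid down 31 mm, level with the pointer to within about 1 mm by my camera measurement, but the hand-in returned no verdict.

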